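# Hang a coiled GC column on the double side hook of a retort stand

### The arm

A 6-joint arm with a two-finger parallel gripper is mounted at the origin on the work surface. World frame = base frame: x ahead of the robot, y to its left, z up, the work surface at z = 0. Lengths are in m, angles in degrees, forces in N, time in s.
With the tool pointing down it reaches from about 0.275 to 0.975 m from the base axis. Payload 8.4 kg.
Tool frame: the origin (TCP) lies midway between the tips of the shut fingers; the grasp point (between the pads) lies 19 mm behind it; z points along the fingers, y is the line along which they close (so a half turn about z gives the same grasp; the last joint's range is limited). The gripper opens to 92 mm and grips with 3 to 60 N. Pads are 20 mm wide; open, the fingers measure 128 mm over their backs; the gripper's body (75 mm by 189 mm) begins 69 mm behind the grasp point.
Start: joints at [-72.33, 20.225, 93.587, -0, 66.188, -0.138], TCP at [0.191, -0.595, 0.215] pointing down, gripper open.
Joint ranges: [-150.9, 150.9], [-52.94, 120.26], [3.33, 152.33], [-74.26, 254.26], [0, 154.13], [-172.89, 172.89]. Speed limits (degrees/s): [127.2, 127.2, 159.86, 180, 180, 180].

### API

Orientations are given as [roll, pitch, yaw] about the fixed x, y, z axes, in that order (R = Rz(yaw) Ry(pitch) Rx(roll)).
In Python, from plant import observe, grab_frame, workorder gives the robot as it stands.
- The arm moves only by the shell command python3 -m inch 'ROWS' [OPENING] [FORCE]. ROWS is JSON, a list of rows, each a list of 6 numbers: the shift along the tool's x, y, z in mm, then the turn, a rotation vector about the tool's x, y, z in rad. In form: [[x, y, z, wx, wy, wz], ...]. A call has exactly 5 rows; each row shifts and turns the commanded pose from where the row before left it, along the tool's axes as they then stand; what a row does not reach is not made up. A row lasts 1/10 s, in which the tool goes at most 50 mm and 8.59 degrees, less where a joint would pass 70% of its speed; a pose out of reach is approached as far as the arm can. A call with a gripper value outside its range is refused whole. OPENING is the finger opening in mm, from 0 to 91.9, set as the call begins (- or left out, the last holds). The fingers move at their own pace and stop on an object; FORCE is the grip in N (left out, the last holds). Time passes only in rows, so rows that do not move let the fingers close, or fill a call up. It gives the time, the measured TCP pose, the force, the opening and the grip force at its end, in the units of the state.
- observe(): the state, without advancing time (a new reading comes with each control period).
- grab_frame(name): name is "scene" or "top" or "wrist"; returns a dict with "color" (420x560x3 uint8, red, green, blue), "range_z" (420x560 float32, m along the optical axis (not along the pixel's ray), 0 where there is no reading), "intrinsics" (3x3 intrinsics, pixels), "R" (3x3) and "t" (3): a world point X has camera coordinates R X + t. Camera axes: x right, y down, z forward; pixel columns grow to the right and rows downward; lengths in m; the calibration is good to about 2 mm. A picture is of the moment at which its call begins.
- workorder.sign_off(): hands the job in; it is judged then, once.
The state is a dict: "time": time; "joint_pos": joint angles; "dq": joint speeds; "tau": joint torques, N m; "ee_pos": TCP position; "ee_rot": TCP orientation; "ft_force": force on the tool from outside, world axes, zero at the start; "torque": the same for the moment, N m; "width": finger opening in m; "finger_force": force on a finger pad.
Only numpy, scipy, OpenCV 4.12 (cv2) and the standard library are available. Lean on these libraries where they do the work, as an engineer would, in place of code of your own. Each camera call takes 0.05 s, during which the arm holds its last target. There are 200 camera calls.

### The job

Pick up the coiled steel column by the blue grip on top of its wire frame and hang it on the double hook of the retort stand: bring its bar in through the open side of both hooks until it is over the throats, then press it gently straight down past the spring plungers until it is fully home on the floor of both throats, and only then let go. The hook was clamped by hand, so feel for its back wall and floor with light pushes, never force it and never let the column drop; keep the column upright, keep the gripper off the stand, and leave the bottle, the vial tray and the small carton where they are.

Things in the scene. Friction and masses are not known exactly. Their poses are not given: they have to be found in the camera images.
- column: Coiled steel GC column in a wire hanging frame, rigid, 0.3-0.5 kg, standing on two foot wires 100 mm long (y) at x = +-30. Origin: centre of underside, z up. Coil 126 mm across, 39 wide (x), centre 75 up; brass-nut ends at y +60, top 123 up. A-shaped wires at x = +-30 rise to the bar. Overall 150 x 127 x 186 mm (x, y, z).
- bar (a point): Centre of the hanging bar, 175 mm above the column's underside. Bar: round steel, 8 mm thick, 150 long along the column's x, with a 16 mm collar at each end (x +-69 to +-75). Round its middle the blue grip: 46 long (x), 16 wide (y: pinch across this), 22 high, centred here. The coil's top is 37 mm below.
- stand: Low retort stand, fixed. Origin on the bench below the throats, z up. Grey base plate 140 (x) x 240 (y, -175 to +65) x 15 mm; rod 12 mm thick at x -24, y -148, top z 245. It carries the double hook: two equal steel plates, 6 mm thick, at x -62 and +62, both open to the stand's +y, joined behind by a beam at y -98 to -110, z 197 to 223.
- throat (a point): Nominal place of the bar's centre when fully home, midway between the hooks, 215 mm up (axes as the stand's). Throats: slots open upwards, 11 mm wide in y, floor 4 mm below this point. Their back wall (5.5 mm to -y of this point) rises straight up to the lip: a bar slid in to -y stops on it, 1.5 mm off the throat's middle.
- sill (a point): Nominal point on the level top of the hooks' sills, 10 mm above throat. Each sill runs to +y from the throat (y +5.5, corner rounded 2 mm) to a rounded tip at y +42 (level as far as y +36). A bar lying on it has its centre 4 mm above.
- lip (a point): Nominal point on the underside of the lips, 30 mm above throat: the side mouth between sill and lip is 20 mm high. Lips: 6 mm thick, from y -24 to y +19, closing the throats from above, so the bar can only come in from +y.
- plunger (a point): Nominal place of the sprung plunger noses (8 mm round steel tips, brass barrels, red knobs), one in each throat's back wall, 5.3 mm out into the throat, axis 7 mm above throat. Pressing the bar down past both takes about 4 to 7 N in all (the column weighs 3 to 5 N); then they drive it down, and hold it once home.
- clamp (a point): Nominal place of the boss head clamping the double hook, set by hand: the whole hook (throats, sills, lips, plungers, beam) sits up to 22 mm to stand +y or -y and up to 4.5 mm higher or lower than all nominal points. It is not turned. The offset is not measured: find it by touch, pushing with 15 N at most; contact forces of 25 N in all are too much.
- bottle: Amber glass solvent bottle with white cap, 68 mm across, 150 mm tall, loose. Origin: centre of its underside. Leave it alone.
- vials: Blue vial tray with small amber vials, 75 x 115 x 42 mm, loose. Origin: centre of its underside. Leave it alone.
- ferrules: Small white paper carton, 75 x 55 x 30 mm, loose. Origin: centre of its underside. Leave it alone.
Things that resemble listed ones, but are neither listed nor needed, are in the scene too. Leave any black or turquoise look-alike of the column alone.

How it is judged (in metres and radians):
On the way, in this order (a step that is already met when the one before it is completed fails the run):
1. the column is lifted clear of the bench (height (world z) of column above 0.03 m), for 0.1 s.
2. the bar has come in through the open side of both hooks and is over the throats, under the lips (y of bar in the frame of stand between -0.026 and 0.026 m and x of bar in the frame of stand between -0.02 and 0.02 m and z of bar in the frame of stand between 0.2212 and 0.245 m and angle between the x axis of column and the x axis of stand, either way round below 0.12 rad), for 0.1 s.
3. the bar is pressed home in both throats (z of bar in the frame of stand between 0.2095 and 0.2205 m and y of bar in the frame of stand between -0.026 and 0.026 m and angle between the x axis of column and the x axis of stand, either way round below 0.05 rad), for 0.2 s.
At the end, for the whole second after the job is handed in: The column hangs released and at rest, its bar fully home in both throats (which the clamp may set 22 mm off in y, 4.5 mm in z): bar centre within 5.5 mm of nominal home height, 26 mm in y, 12 mm in x, parallel to the hooks' line within 3 degrees, column upright within 7 degrees (all of step 3 and x of bar in the frame of stand between -0.012 and 0.012 m and angle between column's own z axis and vertical below 0.12 rad and linear speed of column below 0.03 m/s); the robot touches nothing.
It fails at once if the column pressed on the stand or its hook with contact forces above 25 N in all (contact force between column and stand above 25 N).
It fails at once if the robot's arm or gripper pushed against the stand with more than 10 N (contact force between the arm and stand above 10 N).
It fails at once if the column tipped more than 30 degrees (angle between column's own z axis and vertical above 0.52 rad).
It fails at once if the bottle, the vial tray or the carton moved more than 15 mm (distance of any of bottle, vials, ferrules from where it was at the start of the episode above 0.015 m).
It fails at once if the column let fall in the hook (bar moving faster than 0.25 m/s at the throats) (y of bar in the frame of stand between -0.026 and 0.026 m and z of bar in the frame of stand between 0.19 and 0.245 m and linear speed of column above 0.25 m/s).
It also fails if it takes over 45 s, if anything falls off the work surface, if the arm or the gripper's body presses on something with over 40 N, if the wrist force passes 120 N, or if a joint passes its speed limit or range.

## Working session

There is one attempt and no reset: what is moved stays moved. The work goes in short steps, Python scripts to look and compute and a shell command to move; the robot and the scene stay as the last step left them, time stands still between calls to the robot, and variables do not carry over. Pictures are saved under pics/ and viewed, at most 10 in all, crops included, and the job is handed in when it is done.

```bash
mkdir -p pics; ls; python3 - <<'E'
from plant import observe, grab_frame
import cv2,numpy as np
for n in("scene","top"):
    f=grab_frame(n); np.savez(f"pics/{n}0.npz",**f); cv2.imwrite(f"pics/{n}0.png",cv2.cvtColor(f["color"],cv2.COLOR_RGB2BGR))
print(observe())
E
```

```text
pics
{'time': 0.1, 'joint_pos': array([-7.23320260e+01,  2.02589296e+01,  9.36241967e+01, -4.33860548e-04,
        6.61873795e+01, -1.36261694e-01]), 'dq': array([ 0.03483957, -0.1444586 , -0.12166625,  0.02787775, -0.01875555,
       -0.1155877 ]), 'tau': array([-6.75690153e-04, -5.94907379e+01, -3.34932053e+01,  6.98895450e-02,
        1.82904268e-02, -4.87109344e-05]), 'ee_pos': array([ 0.19098102, -0.59464539,  0.2139389 ]), 'ee_rot': array([-1.79929493e+02,  2.29031608e-04,  1.78044113e+01]), 'ft_force': array([ 0.84216383, -0.65754299, -0.78019158]), 'torque': array([ 0.02884038,  0.04525102, -0.05045747]), 'finger_force': 0.0, 'width': 0.09189554990904722}
```

View pics/scene0.png

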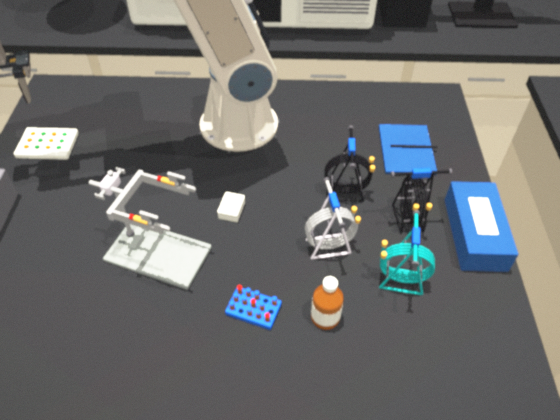

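View pics/top0.png

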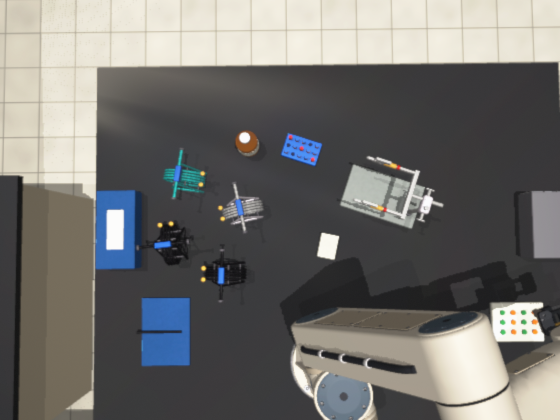

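The steel column is at top (240,208), scene (333,225): silver coil. The look-alikes are black at top (170,243) and (223,272), and turquoise at top (183,175). The stand is at top (385,190), with its hooks opening to image left-up. I'll confirm in an enlarged crop.

```bash
python3 - <<'E'
import cv2,numpy as np
i=cv2.imread("pics/top0.png")
a=cv2.resize(i[165:245,200:280],(400,400),interpolation=cv2.INTER_CUBIC)
b=cv2.resize(i[145:235,335:445],(489,400),interpolation=cv2.INTER_CUBIC)[:, :400]
b=cv2.resize(i[145:235,337:445],(400,333),interpolation=cv2.INTER_CUBIC)
b=cv2.copyMakeBorder(b,0,67,0,0,cv2.BORDER_CONSTANT)
cv2.imwrite("pics/crop1.png",np.hstack([a,b]))
f=np.load("pics/top0.npz")
print(f["intrinsics"],f["R"],f["t"])
E
```

```text
[[534.33055766   0.         289.23511565]
 [  0.         534.33055766 209.72265621]
 [  0.           0.           1.        ]] [[-0.01135903 -0.99993027 -0.00322842]
 [-0.99824846  0.01152728 -0.05802699]
 [ 0.05806016  0.00256364 -0.99830979]] [0.13281154 0.47480169 1.6774484 ]
```

View pics/crop1.png

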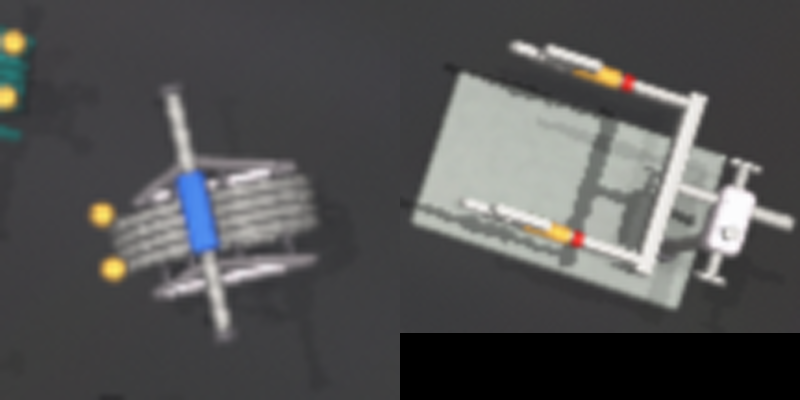

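Left crop: silver coil with the blue grip at top px (239.6,207.4), bar ends at (234.4,183) and (244.8,231.6), and brass nuts to image left. This is the steel column. Right crop: base plate corners at px (353.7,164.7), (340.2,204.4) and (411.5,228.2), hooks open to image left.

```bash
cat > h.py <<'E'
import numpy as np
def ray(f,u,v,z):
    K,R,t=f["intrinsics"],f["R"],f["t"]; d=R.T@np.linalg.inv(K)@[u,v,1]; c=-R.T@t
    return c+d*(z-c[2])/d[2]
def cloud(f):
    K,R,t=f["intrinsics"],f["R"],f["t"]; Z=f["range_z"]; v,u=np.indices(Z.shape)
    P=np.stack([(u-K[0,2])/K[0,0]*Z,(v-K[1,2])/K[1,1]*Z,Z],-1)
    W=(P-t)@R; W[Z<=0]=np.nan; return W
E
python3 - <<'E'
from h import *
import cv2
f=dict(np.load("pics/top0.npz"))
g=ray(f,239.6,207.4,.186);a=ray(f,244.8,231.6,.178);b=ray(f,234.4,183,.178)
print("grip",g,"bar mid",(a+b)/2,"len",np.linalg.norm(b-a),"yaw x",np.degrees(np.arctan2(*(b-a)[1::-1])))
W=cloud(f); 
c=W[170:245,200:280]; col=f["color"][170:245,200:280].astype(int)
bl=(col[...,2]>col[...,0]+60)&(c[...,2]>.15); print("blue cloud",np.nanmedian(c[bl],0),bl.sum())
for u,v in((353.7,164.7),(340.2,204.4),(411.5,228.2)): print(ray(f,u,v,.015))
s=W[150:235,335:430].reshape(-1,3); 
m=(s[:,2]>.008)&(s[:,2]<.022); r=cv2.minAreaRect((s[m][:,:2]*1000).astype(np.float32)); print("base",r,m.sum())
m=(s[:,2]>.18); print("hi z", np.nanpercentile(s[m][:,2],[5,25,50,75,95]),m.sum())
c,(w,h),ang=r
E
```

```text
grip [0.47453678 0.26803569 0.186     ] bar mid [0.4755189  0.26883758 0.178     ] len 0.1425619850040837 yaw x 11.70314016893511
blue cloud [0.47597865 0.26965553 0.18474085] 86
[ 0.61718242 -0.07912265  0.015     ]
[ 0.49124238 -0.03409948  0.015     ]
[ 0.41338874 -0.25769663  0.015     ]
base ((530.20458984375, -168.698974609375), (300.2127380371094, 268.37158203125), 89.23780822753906) 2679
hi z [0.20742576 0.22138094 0.22594407 0.23082836 0.25172266] 959
```

```bash
cat >> h.py <<'E'
from scipy.spatial.transform import Rotation as Ro
def tool(o): return Ro.from_euler('xyz',o["ee_rot"],degrees=True).as_matrix(), np.array(o["ee_pos"])
def todo(o,target,yaw):
    "shift in tool mm and yaw turn (deg, about tool z) to TCP target with tool down"
    R,p=tool(o); Rt=Ro.from_euler('xyz',[180,0,yaw],degrees=True)
    w=(Ro.from_matrix(R.T)*Rt).as_rotvec()
    print("shift tool mm",(R.T@(np.array(target)-p)*1000).round(1),"rotvec rad",w.round(3))
E
python3 - <<'E'
from h import *
from plant import observe,grab_frame
f=grab_frame("wrist"); o=observe(); R,p=tool(o)
print("cam in tool", R.T@(-f["R"].T@f["t"]-p), "axis z", (R.T@f["R"].T)[:,2],"x",(R.T@f["R"].T)[:,0], f["intrinsics"][0,0])
d=dict(np.load("pics/top0.npz")); W=cloud(d)
yaw=np.radians(-19.4); ex=np.array([np.cos(yaw),np.sin(yaw),0]);ey=np.array([-ex[1],ex[0],0]);O=np.array([.535,-.117,0])
s=W[145:240,335:445].reshape(-1,3); s=s[~np.isnan(s[:,0])]
q=np.c_[(s-O)@ex,(s-O)@ey,s[:,2]]*1000
m=(q[:,2]>180)
for lo,hi in((-110,-70),(-70,-30),(-30,20),(20,100)):
  for sg in(-1,1):
    k=m&(q[:,1]>lo)&(q[:,1]<hi)&(q[:,0]*sg>40)&(q[:,0]*sg<90)
    print(lo,hi,sg,k.sum(),np.median(q[k],0).round(1) if k.any() else '',np.percentile(q[k],[2,98],0).round(1).tolist() if k.any() else '')
k=m&(abs(q[:,0])<50)&(abs(q[:,0]+24)>15)&(q[:,1]<-60); print("beam",k.sum(),np.percentile(q[k],[5,50,95],0).round(1)); print(np.degrees(np.polyfit(q[k,0],q[k,1],1)[0]))
todo(o,[.45,-.22,.45],-19.4)
E
```

```text
cam in tool [ 8.06820951e-02 -1.45178638e-04 -1.70266345e-01] axis z [-2.86237214e-01 -8.30029497e-05  9.58158782e-01] x [4.90066990e-04 9.99999853e-01 2.33028546e-04] 335.67644451386604
-110 -70 -1 82 [-59.1 -92.5 224.9] [[-69.4, -102.4, 203.4], [-41.0, -73.8, 229.4]]
-110 -70 1 88 [ 59.7 -91.4 222.8] [[41.4, -101.5, 203.0], [70.8, -71.6, 230.8]]
-70 -30 -1 51 [-61.6 -46.3 226.6] [[-67.0, -67.6, 203.8], [-56.9, -31.0, 236.2]]
-70 -30 1 57 [ 60.8 -47.8 225.5] [[57.1, -68.8, 201.0], [66.8, -31.0, 233.8]]
-30 20 -1 78 [-63.6  -4.4 235.4] [[-67.1, -28.5, 201.7], [-57.2, 18.5, 257.0]]
-30 20 1 103 [ 60.1  -3.2 231.6] [[56.6, -28.2, 196.8], [66.8, 18.5, 255.4]]
20 100 -1 33 [-62.7  31.3 226.9] [[-65.2, 20.5, 205.2], [-59.4, 47.7, 255.1]]
20 100 1 43 [ 61.   30.1 224.3] [[58.3, 20.5, 204.7], [65.8, 47.3, 253.6]]
beam 339 [[ -44.  -179.8  210.5]
 [   3.6 -126.2  224.1]
 [  41.   -90.7  235.6]]
11.7601403394724
shift tool mm [ 361.2 -277.8 -235.7] rotvec rad [-0.001  0.     0.649]
```

```bash
r='[34,-22,-20,0,0,0]'; python3 -m inch '[[20,-13,-35,0,0,0],[34,-22,-35,0,0,0],[36,-24,-20,0,0,0],[36,-24,-16,0,0,0],[36,-24,-16,0,0,0]]' 50
python3 -m inch '[[36,-24,-16,0,0,0],[36,-24,-16,0,0,0],[36,-24,-16,0,0,0],[36,-24,-16,0,0,0],[36,-24,-16,0,0,0]]'
python3 -m inch '[[36,-24,0,0,0,0.13],[36,-20,0,0,0,0.13],[30,-9,0,0,0,0.13],[10,0,0,0,0,0.13],[0,0,0,0,0,0.13]]'
python3 - <<'E'
from h import *
from plant import observe,grab_frame
o=observe(); print(o["ee_pos"],o["ee_rot"]); todo(o,[.57,-.12,.42],-19.4)
E
```

```text
time: 0.65
ee_pos: [0.3117, -0.4443, 0.335]
ee_rot: [180.0, -0.0, 17.8]
ft_force: [0.9, 0.7, -0.7]
width: 0.0536
finger_force: 0.0
time: 1.15
ee_pos: [0.4463, -0.2748, 0.4149]
ee_rot: [-180.0, 0.0, 17.8]
ft_force: [-0.0, -0.5, -0.1]
width: 0.0499
finger_force: 0.0
time: 1.65
ee_pos: [0.5452, -0.2058, 0.4134]
ee_rot: [-180.0, 0.1, -19.6]
ft_force: [-0.6, 0.1, -0.0]
width: 0.0499
finger_force: 0.0
[ 0.54519453 -0.20583758  0.41337412] [-1.79992782e+02  6.23737158e-02 -1.96333778e+01]
shift tool mm [ -5.5 -89.2  -6.6] rotvec rad [-0.     0.001 -0.004]
```

```bash
python3 -m inch '[[-1,-28,-2,0,0,0],[-1,-35,-2,0,0,0],[0,-25,-2,0,0,0],[0,0,0,0,0,0],[0,0,0,0,0,0]]'
python3 - <<'E'
from h import *
from plant import observe,grab_frame
import cv2
f=grab_frame("wrist"); np.savez("pics/w1.npz",**f); cv2.imwrite("pics/w1.png",cv2.resize(cv2.cvtColor(f["color"],cv2.COLOR_RGB2BGR),(800,600),interpolation=cv2.INTER_CUBIC))
E
```

```text
time: 2.15
ee_pos: [0.5712, -0.1229, 0.42]
ee_rot: [180.0, 0.0, -19.4]
ft_force: [0.2, 0.0, 0.0]
width: 0.0498
finger_force: 0.0
```

View pics/w1.png

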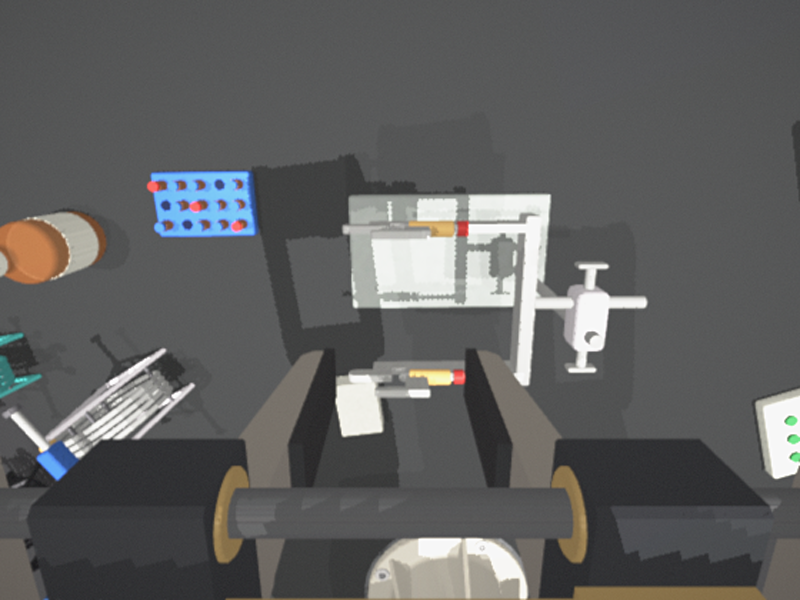

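Wrist view: the near and far hooks have sill tips at (349,376) and (343,229), lips to about x=430, and the beam at x≈525. Base plate corners are at (350,195), (550,195), (547,306) and (352,307).

```bash
python3 - <<'E'
from h import *
import cv2
f=dict(np.load("pics/w1.npz")); s=800/560
yaw=np.radians(-19.4); ex=np.array([np.cos(yaw),np.sin(yaw),0]);ey=np.array([-ex[1],ex[0],0]);O=np.array([.535,-.117,0])
T=lambda s:np.stack([(s-O)@ex,(s-O)@ey,s[...,2]],-1)*1000
for u,v,z in((350,195,.015),(550,195,.015),(547,306,.015),(352,307,.015),(343,229,.227),(349,376,.227)): print((u,v),T(ray(f,u/s,v/s,z)).round(1))
q=T(cloud(f)).reshape(-1,3); q=q[~np.isnan(q[:,0])]
def st(n,k): print(n,k.sum(),np.percentile(q[k],[2,50,98],0).round(1).tolist())
r=(abs(q[:,0])<110)&(q[:,1]>-220)&(q[:,1]<110)
b=r&(abs(q[:,2]-15)<4); st("base",b); print(cv2.minAreaRect(q[b][:,:2].astype(np.float32)))
h=r&(q[:,2]>190)&(q[:,2]<275)
for sg in(-1,1):
    x=h&(q[:,0]*sg>45)&(q[:,0]*sg<80)
    st("lip",x&(q[:,2]>242)&(q[:,1]<60)&(q[:,1]>-50)); st("sill",x&(q[:,2]<240)&(q[:,1]>28)); st("arm",x&(q[:,1]<-35)&(q[:,1]>-75))
k=h&(abs(q[:,0])<55)&(q[:,1]<-70)&(q[:,1]>-118); st("beam",k); 
E
```

```text
(350, 195) [69.8 64.9 15. ]
(550, 195) [  70.1 -170.5   15. ]
(547, 306) [ -67.  -179.3   15. ]
(352, 307) [-68.7  66.3  15. ]
(343, 229) [ 61.9  49.3 227. ]
(349, 376) [-60.6  48.3 227. ]
base 8374 [[-64.8, -166.0, 12.5], [-1.1, -42.4, 14.8], [69.2, 63.1, 16.9]]
((1.615631103515625, -52.0003662109375), (139.9415740966797, 239.28172302246094), 0.6220143437385559)
lip 332 [[-64.7, -15.3, 243.3], [-59.8, 2.5, 252.9], [-58.0, 24.9, 254.7]]
sill 165 [[-64.6, 28.4, 205.7], [-59.4, 37.9, 225.9], [-58.4, 49.0, 228.8]]
arm 165 [[-64.4, -48.6, 199.0], [-58.2, -41.5, 224.3], [-55.1, -35.7, 231.3]]
lip 283 [[59.2, -14.1, 247.3], [63.1, 5.0, 253.6], [65.5, 26.6, 255.1]]
sill 155 [[59.0, 28.7, 208.0], [63.3, 38.5, 227.3], [65.2, 49.6, 229.0]]
arm 325 [[58.4, -74.1, 205.6], [64.3, -52.8, 225.7], [68.5, -35.9, 231.2]]
beam 1500 [[-52.1, -114.3, 203.3], [3.0, -93.3, 224.7], [52.7, -89.1, 226.8]]
```

```bash
python3 -m inch '[[-16,-25,0,0,0,0],[-22,-34,0,0,0,0],[-24,-36,0,0,0,0],[-24,-36,0,0,0,0],[-24,-36,0,0,0,0]]' 50
python3 -m inch '[[-24,-36,0,0,0,0],[-24,-36,0,0,0,0],[-24,-36,10,0,0,0],[-22,-36,20,0,0,0],[-16,-26,30,0,0,0]]'
python3 -m inch '[[0,0,30,0,0,-0.11],[0,0,20,0,0,-0.11],[0,0,10,0,0,-0.11],[0,0,0,0,0,-0.11],[0,0,0,0,0,-0.103]]'
python3 - <<'E'
from h import *
from plant import observe,grab_frame
import cv2
o=observe();f=grab_frame("wrist"); W=cloud(f); c=f["color"].astype(int)
cv2.imwrite("pics/w2.png",cv2.cvtColor(f["color"],cv2.COLOR_RGB2BGR))
p=o["ee_pos"];print(p,o["ee_rot"])
d=np.linalg.norm(W[...,:2]-[.475,.2685],axis=-1)
m=(c[...,2]>c[...,0]+60)&(d<.05)&(W[...,2]>.14)
q=W[m];print(m.sum(),np.percentile(q,[2,50,98],0)); 
t=m&(W[...,2]>.18); r=cv2.minAreaRect((W[t][:,:2]*1000).astype(np.float32)); print("grip top",r)
k=(d<.08)&(W[...,2]>.168)&(W[...,2]<.19)&~m; q=W[k]; q=q[np.isfinite(q[:,0])]
v=np.linalg.svd(q[:,:2]-q[:,:2].mean(0),full_matrices=False)[2][0]; print("bar",len(q),np.degrees(np.arctan(v[1]/v[0])),cv2.minAreaRect((q[:,:2]*1000).astype(np.float32)))
todo(o,[.4755,.2685,.156],11.7)
E
```

```text
time: 2.7
ee_pos: [0.5224, 0.0712, 0.4202]
ee_rot: [180.0, -0.0, -19.5]
ft_force: [-0.1, 1.3, 0.3]
width: 0.0497
finger_force: 0.0
time: 3.2
ee_pos: [0.4763, 0.2695, 0.361]
ee_rot: [-179.9, -0.1, -19.5]
ft_force: [-0.4, -0.9, -1.0]
width: 0.0502
finger_force: 0.0
time: 3.7
ee_pos: [0.4761, 0.2667, 0.2996]
ee_rot: [180.0, 0.1, 11.9]
ft_force: [-0.6, 0.5, -0.3]
width: 0.0497
finger_force: 0.0
[0.47613673 0.26666809 0.29959167] [1.79958011e+02 6.32942196e-02 1.18615951e+01]
908 [[0.4554601  0.26065599 0.17970395]
 [0.47816664 0.27077157 0.18563613]
 [0.49875838 0.28065531 0.18731238]]
grip top ((476.8741149902344, 270.7528991699219), (45.01114273071289, 15.35577392578125), 11.983718872070312)
bar 1172 12.178054552407104 ((476.1311950683594, 270.7408752441406), (149.3481903076172, 15.82295036315918), 12.078614234924316)
shift tool mm [-1.000e-01 -2.000e+00  1.436e+02] rotvec rad [0.001 0.001 0.003]
```

View pics/w2.png

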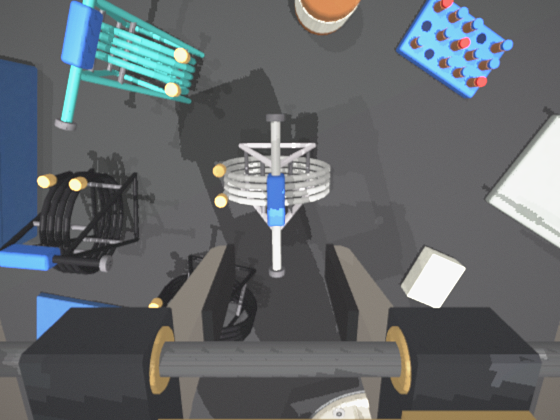

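The wrist view shows the steel coil under the gripper, blue grip at (276,200). Look-alikes stay clear of the fingers. I'll descend and grip.

```bash
python3 -m inch '[[1,-4,25,0,0,0],[0,0,35,0,0,0],[0,0,35,0,0,0],[0,0,28,0,0,0],[0,0,15,0,0,0]]' 50
python3 -m inch '[[0,0,5.5,0,0,0],[0,0,0,0,0,0],[0,0,0,0,0,0],[0,0,0,0,0,0],[0,0,0,0,0,0]]' 8 35
```

```text
time: 4.25
ee_pos: [0.4753, 0.2705, 0.1598]
ee_rot: [179.9, 0.2, 11.5]
ft_force: [0.7, 0.5, 0.6]
width: 0.0506
finger_force: 0.0
time: 4.75
ee_pos: [0.4766, 0.2722, 0.1576]
ee_rot: [-180.0, -0.1, 11.7]
ft_force: [1.0, -2.1, 4.3]
width: 0.016
finger_force: 35.0
```

```bash
python3 -m inch '[[0,0,0,0,0,0],[0,0,0,0,0,0],[0,0,-2,0,0,0],[0,0,-4,0,0,0],[0,0,-6,0,0,0]]'
```

```text
time: 5.25
ee_pos: [0.4754, 0.2718, 0.1684]
ee_rot: [180.0, 0.1, 11.7]
ft_force: [0.2, -0.2, -4.5]
width: 0.0154
finger_force: 35.0
```

```bash
python3 -m inch '[[0,0,-15,0,0,0],[0,0,-22,0,0,0],[0,5,-22,0,0,0],[1,12,-18,0,0,0],[2,18,-8,0,0,0]]'
python3 -m inch '[[2,25,-5,0,0,0],[3,28,0,0,0,0],[3,30,0,0,0,0],[3,32,0,0,0,0],[3,32,0,0,0,0]]'
python3 -m inch '[[2,32,0,0,0,0],[2,32,0,0,0,0],[1,30,0,0,0,0],[1,22,0,0,0,0],[0,14,0,0,0,0]]'
python3 -m inch '[[0,8,0,0,0,0.1],[0,0,0,0,0,0.12],[0,0,0,0,0,0.12],[0,0,0,0,0,0.11],[0,0,0,0,0,0.087]]'
python3 - <<'E'
from h import *
from plant import observe
o=observe(); print(o["ee_pos"],o["ee_rot"],o["ft_force"],o["width"]); todo(o,[.563,-.037,.2195],-19.1)
E
```

```text
time: 5.75
ee_pos: [0.4866, 0.239, 0.2559]
ee_rot: [-179.9, -0.1, 11.7]
ft_force: [-0.2, -0.9, -4.2]
width: 0.0157
finger_force: 35.0
time: 6.25
ee_pos: [0.5296, 0.0962, 0.259]
ee_rot: [-180.0, 0.0, 11.7]
ft_force: [0.8, 0.2, -4.8]
width: 0.0157
finger_force: 35.0
time: 6.75
ee_pos: [0.5619, -0.0303, 0.2588]
ee_rot: [180.0, 0.0, 11.6]
ft_force: [0.1, 0.1, -4.1]
width: 0.0155
finger_force: 35.0
time: 7.25
ee_pos: [0.5631, -0.0362, 0.2588]
ee_rot: [-180.0, 0.0, -19.3]
ft_force: [-0.9, 0.6, -3.9]
width: 0.0158
finger_force: 35.0
[ 0.56310797 -0.03619891  0.25878433] [-1.79987854e+02  3.35440216e-02 -1.93325799e+01] [-0.88465118  0.5686682  -3.93224606] 0.015781766706057285
shift tool mm [ 0.2  0.8 39.3] rotvec rad [-0.     0.001 -0.004]
```

```bash
python3 -m inch '[[0,1,8,0,0,0],[0,0,12,0,0,0],[0,0,11,0,0,0],[0,0,6,0,0,0],[0,0,2,0,0,-0.004]]'
python3 - <<'E'
from h import *
from plant import observe,grab_frame
import cv2
f=grab_frame("wrist"); o=observe(); print(o["ee_pos"],o["ee_rot"],o["ft_force"]); np.savez("pics/w3.npz",**f)
g=grab_frame("scene"); np.savez("pics/s3.npz",**g)
a=cv2.cvtColor(f["color"],cv2.COLOR_RGB2BGR); b=cv2.cvtColor(g["color"],cv2.COLOR_RGB2BGR)[130:300,80:300]
cv2.imwrite("pics/w3.png",a); cv2.imwrite("pics/s3.png",cv2.resize(b,None,fx=3.5,fy=3.5,interpolation=cv2.INTER_CUBIC))
E
```

```text
time: 7.75
ee_pos: [0.5624, -0.0375, 0.2184]
ee_rot: [180.0, 0.1, -18.8]
ft_force: [0.7, -0.1, -3.4]
width: 0.0157
finger_force: 35.0
[ 0.56258205 -0.03752291  0.2186885 ] [ 1.79979463e+02  8.80427036e-02 -1.88043285e+01] [ 0.34192432  0.23077964 -4.25952227]
```

View pics/w3.png

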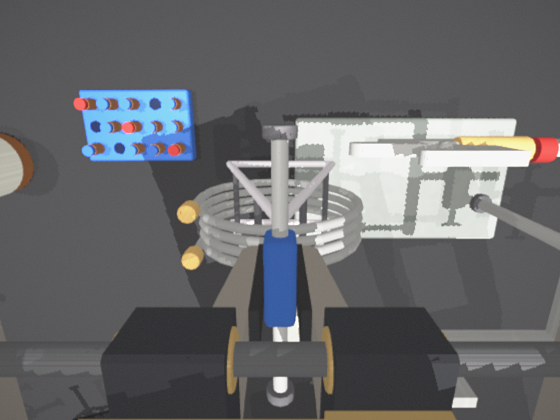

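View pics/s3.png

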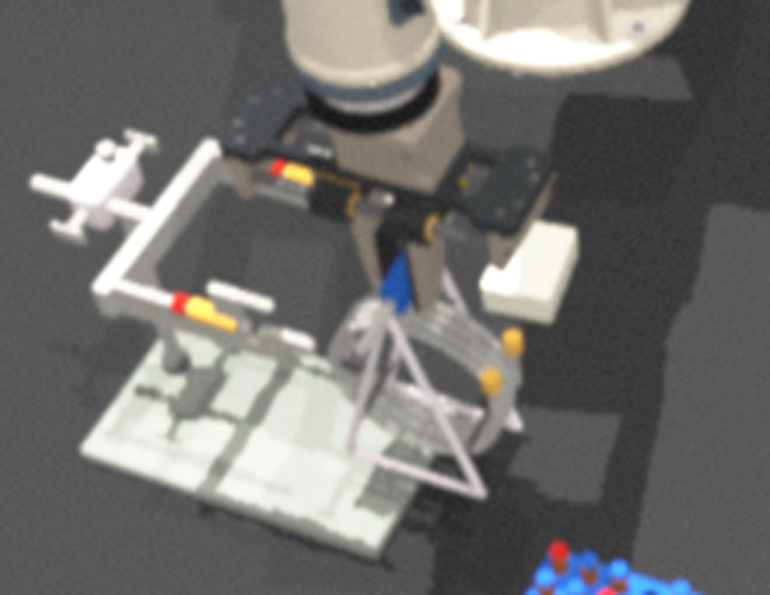

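The bar (collar at (280,131), grip at (280,278)) stands clear of the far hook's tip at (352,149). I'll measure their relative height and x offset from this depth image.

```bash
python3 - <<'E'
from h import *
f=dict(np.load("pics/w3.npz")); W=cloud(f)
p=np.array([.5625,-.0375,.2187]); R=Ro.from_euler('xyz',[180,0,-18.9],degrees=True).as_matrix()
q=(W-p)@R*1000; q[...,2]=W[...,2]*1000
def st(n,r,c,k=None):
    s=q[r[0]:r[1],c[0]:c[1]].reshape(-1,3); s=s[np.isfinite(s[:,0])]; s=s[(s[:,2]>200)]; print(n,len(s),np.percentile(s,[3,25,50,75,97],0).round(1).tolist())
st("collar",(124,139),(262,298)); st("bar",(145,225),(272,290)); st("grip",(235,320),(266,294))
st("sill",(140,160),(350,420)); st("lip",(140,168),(424,525)); st("lowercollar",(380,404),(265,295)); st("beam",(300,345),(440,560))
for c in(346,352,358,364,380,400,440,480,515):
    s=q[135:172,c]; s=s[s[:,2]>200]; print(c,len(s),s.min(0).round(1),s.max(0).round(1),np.median(s,0).round(1)) if len(s) else print(c)
E
```

```text
collar 527 [[68.2, -7.1, 236.5], [69.5, -3.6, 240.4], [71.1, -0.1, 242.1], [72.6, 3.7, 243.1], [73.8, 7.4, 244.4]]
bar 1319 [[28.9, -3.3, 235.8], [36.9, -1.4, 238.4], [46.7, 0.4, 239.2], [56.1, 2.2, 239.7], [64.0, 4.0, 240.5]]
grip 2371 [[-17.5, -6.0, 240.0], [-7.1, -3.0, 246.1], [4.4, 0.1, 246.6], [15.2, 3.5, 247.1], [21.8, 6.5, 247.8]]
sill 1096 [[59.0, 35.1, 212.5], [60.6, 42.4, 226.5], [62.4, 51.2, 227.5], [64.2, 58.9, 228.1], [64.7, 66.1, 229.1]]
lip 2620 [[58.7, 59.9, 213.7], [61.1, 73.2, 231.2], [63.2, 82.0, 253.2], [64.6, 92.0, 253.9], [65.9, 110.2, 254.8]]
lowercollar 600 [[-74.8, -6.6, 232.8], [-71.4, -3.2, 238.3], [-70.4, 0.7, 239.9], [-69.5, 4.0, 242.0], [-63.4, 7.4, 243.9]]
beam 2084 [[-59.8, 37.6, 200.7], [-59.2, 67.7, 203.9], [-58.6, 133.0, 207.3], [25.2, 164.2, 318.0], [30.8, 174.6, 323.9]]
346
352 15 [ 58.7  34.7 218.4] [ 64.7  36.3 226.5] [ 61.9  35.1 225.4]
358 15 [ 59.   37.1 217.3] [ 64.6  39.6 228.6] [ 62.3  37.5 227.4]
364 15 [ 59.   39.9 216.9] [ 64.7  42.7 228.8] [ 62.4  40.2 228. ]
380 18 [ 59.1  47.4 200.7] [ 64.7  55.4 228.9] [ 63.1  47.8 228. ]
400 18 [ 58.9  56.8 200.4] [ 64.7  66.4 228.7] [ 63.   57.6 227.1]
440 28 [ 58.5  63.7 201.1] [ 64.8  88.2 255.1] [ 63.2  64.9 253. ]
480 30 [ 58.7  79.8 225.8] [ 67.9  95.4 255.2] [ 64.4  81.2 253. ]
515 30 [ 58.8  93.3 226.1] [ 67.9 111.9 255.3] [ 63.9  95.7 252.1]
```

```bash
python3 -m inch '[[0,8,-1.5,0,0,0],[0,12,0,0,0,0],[0,12,0,0,0,0],[0,10,0,0,0,0],[0,6,0,0,0,0]]'
python3 -m inch '[[0,6,0,0,0,0],[0,6,0,0,0,0],[0,5,0,0,0,0],[0,2,0,0,0,0],[0,0,0,0,0,0]]'
```

```text
time: 8.35
ee_pos: [0.547, -0.0844, 0.2214]
ee_rot: [180.0, -0.0, -18.9]
ft_force: [0.0, -0.5, -4.0]
width: 0.0155
finger_force: 35.0
time: 8.85
ee_pos: [0.5414, -0.1011, 0.2212]
ee_rot: [-180.0, 0.0, -18.9]
ft_force: [0.2, 0.3, -4.0]
width: 0.0158
finger_force: 35.0
```

```bash
python3 -m inch '[[0,1.5,0,0,0,0],[0,1.5,0,0,0,0],[0,1,0,0,0,0],[0,1,0,0,0,0],[0,1,0,0,0,0]]'
python3 -m inch '[[0,0.8,0,0,0,0],[0,0.8,0,0,0,0],[0,0.8,0,0,0,0],[0,0.6,0,0,0,0],[0,0,0,0,0,0]]'
```

```text
time: 9.35
ee_pos: [0.5394, -0.1067, 0.2212]
ee_rot: [-180.0, 0.0, -18.9]
ft_force: [1.0, -0.2, -3.7]
width: 0.0157
finger_force: 35.0
time: 9.85
ee_pos: [0.5385, -0.1096, 0.2213]
ee_rot: [180.0, 0.0, -18.9]
ft_force: [0.2, 0.5, -4.9]
width: 0.0158
finger_force: 35.0
```

```bash
python3 -m inch '[[0,0.6,0,0,0,0],[0,0.6,0,0,0,0],[0,0.5,0,0,0,0],[0,0.5,0,0,0,0],[0,0,0,0,0,0]]'
```

```text
time: 10.35
ee_pos: [0.538, -0.1111, 0.2213]
ee_rot: [-179.9, -0.0, -18.9]
ft_force: [2.4, 3.7, -4.8]
width: 0.0156
finger_force: 35.0
```

```bash
python3 -m inch '[[0,0.3,0,0,0,0],[0,0.2,0,0,0,0],[0,0,0,0,0,0],[0,0,0,0,0,0],[0,0,0,0,0,0]]'
```

```text
time: 10.85
ee_pos: [0.5379, -0.1112, 0.2213]
ee_rot: [-179.9, -0.0, -18.9]
ft_force: [0.9, 6.0, -4.0]
width: 0.0157
finger_force: 35.0
```

```bash
python3 -m inch '[[0,-1,0,0,0,0],[0,-1,0,0,0,0],[0,-0.5,0,0,0,0],[0,0,1.5,0,0,0],[0,0,1.5,0,0,0]]'
python3 -m inch '[[0,0,1,0,0,0],[0,0,1,0,0,0],[0,0,1,0,0,0],[0,0,0,0,0,0],[0,0,0,0,0,0]]'
```

```text
time: 11.35
ee_pos: [0.5384, -0.1099, 0.2182]
ee_rot: [180.0, -0.0, -18.9]
ft_force: [0.4, 0.1, -5.2]
width: 0.0156
finger_force: 35.0
time: 11.85
ee_pos: [0.5384, -0.1097, 0.2153]
ee_rot: [180.0, 0.0, -18.9]
ft_force: [0.1, -0.2, -5.0]
width: 0.0157
finger_force: 35.0
```

```bash
python3 -m inch '[[0,0,0.7,0,0,0],[0,0,0.7,0,0,0],[0,0,0.6,0,0,0],[0,0,0,0,0,0],[0,0,0,0,0,0]]'
python3 -m inch '[[0,0,0.5,0,0,0],[0,0,0.5,0,0,0],[0,0,0.5,0,0,0],[0,0,0,0,0,0],[0,0,0,0,0,0]]'
```

```text
time: 12.35
ee_pos: [0.5388, -0.1095, 0.2135]
ee_rot: [-180.0, -0.0, -18.9]
ft_force: [1.5, 1.6, -1.9]
width: 0.0157
finger_force: 35.0
time: 12.85
ee_pos: [0.5395, -0.109, 0.2124]
ee_rot: [-179.9, -0.1, -18.9]
ft_force: [3.9, 6.4, 2.8]
width: 0.0161
finger_force: 35.0
```

```bash
python3 -m inch '[[0,0.3,0.4,0,0,0],[0,0,0.4,0,0,0],[0,0,0.4,0,0,0],[0,0,0,0,0,0],[0,0,0,0,0,0]]'
```

```text
time: 13.35
ee_pos: [0.5393, -0.109, 0.211]
ee_rot: [-179.9, -0.1, -18.9]
ft_force: [2.8, 8.7, 1.1]
width: 0.0157
finger_force: 35.0
```

```bash
python3 -m inch '[[0,0,0.4,0,0,0],[0,0,0.4,0,0,0],[0,0,0.4,0,0,0],[0,0,0.4,0,0,0],[0,0,0,0,0,0]]'
```

```text
time: 13.85
ee_pos: [0.5391, -0.1088, 0.209]
ee_rot: [-179.9, -0.0, -18.9]
ft_force: [3.7, 9.1, -1.8]
width: 0.0159
finger_force: 35.0
```

```bash
python3 -m inch '[[0,0,0.5,0,0,0],[0,0,0.5,0,0,0],[0,0,0.5,0,0,0],[0,0,0.5,0,0,0],[0,0,0,0,0,0]]'
```

```text
time: 14.35
ee_pos: [0.5386, -0.1086, 0.2064]
ee_rot: [-179.9, 0.0, -18.9]
ft_force: [3.0, 8.4, -4.9]
width: 0.0157
finger_force: 35.0
```

```bash
python3 -m inch '[[0,0,0.7,0,0,0],[0,0,0.7,0,0,0],[0,0,0.7,0,0,0],[0,0,0.6,0,0,0],[0,0,0,0,0,0]]'
python3 -m inch '[[0,0,0.5,0,0,0],[0,0,0.5,0,0,0],[0,0,0.5,0,0,0],[0,0,0,0,0,0],[0,0,0,0,0,0]]'
```

```text
time: 14.85
ee_pos: [0.5372, -0.1086, 0.2025]
ee_rot: [-179.9, 0.2, -18.9]
ft_force: [0.9, 8.1, -13.8]
width: 0.016
finger_force: 35.0
time: 15.35
ee_pos: [0.5371, -0.1095, 0.2013]
ee_rot: [180.0, 0.2, -18.9]
ft_force: [1.0, 4.3, -17.1]
width: 0.0156
finger_force: 35.0
```

```bash
python3 -m inch '[[0,0,0.5,0,0,0],[0,0,0.5,0,0,0],[0,0,0.3,0,0,0],[0,0,0,0,0,0],[0,0,0,0,0,0]]'
```

```text
time: 15.85
ee_pos: [0.5383, -0.1097, 0.2012]
ee_rot: [-180.0, 0.0, -18.9]
ft_force: [2.3, 4.4, -11.8]
width: 0.0156
finger_force: 35.0
```

```bash
python3 -m inch '[[0,0,0.4,0,0,0],[0,0,0.4,0,0,0],[0,0,0.3,0,0,0],[0,0,0,0,0,0],[0,0,0,0,0,0]]'
```

```text
time: 16.35
ee_pos: [0.5385, -0.1103, 0.2006]
ee_rot: [180.0, -0.0, -18.9]
ft_force: [0.1, 1.0, -7.6]
width: 0.0159
finger_force: 35.0
```

```bash
python3 -m inch '[[0,0,0.4,0,0,0],[0,0,0.4,0,0,0],[0,0,0.4,0,0,0],[0,0,0,0,0,0],[0,0,0,0,0,0]]'
```

```text
time: 16.85
ee_pos: [0.5389, -0.1103, 0.2]
ee_rot: [180.0, -0.1, -18.9]
ft_force: [-0.9, -1.9, 5.1]
width: 0.0154
finger_force: 35.0
```

```bash
python3 -m inch '[[0,0,0.3,0,0,0],[0,0,0.3,0,0,0],[0,0,0.2,0,0,0],[0,0,0,0,0,0],[0,0,0,0,0,0]]'
```

```text
time: 17.35
ee_pos: [0.5392, -0.1103, 0.1999]
ee_rot: [-180.0, -0.1, -18.9]
ft_force: [-3.0, -0.8, 11.6]
width: 0.0156
finger_force: 35.0
```

```bash
python3 -m inch '[[0,0,-0.4,0,0,0],[0,0,-0.4,0,0,0],[0,0,0,0,0,0],[0,0,0,0,0,0],[0,0,0,0,0,0]]'
```

```text
time: 17.85
ee_pos: [0.5391, -0.1103, 0.2]
ee_rot: [-180.0, -0.1, -18.9]
ft_force: [-0.1, -0.8, 7.6]
width: 0.0156
finger_force: 35.0
```

```bash
python3 - <<'E'
from h import *
from plant import observe,grab_frame
import cv2
f=grab_frame("wrist"); o=observe(); W=cloud(f); np.savez("pics/w4.npz",**f)
g=grab_frame("scene")
a=cv2.resize(cv2.cvtColor(f["color"],cv2.COLOR_RGB2BGR)[80:300,230:560],(480,320)); b=cv2.resize(cv2.cvtColor(g["color"],cv2.COLOR_RGB2BGR)[150:270,80:200],(320,320),interpolation=cv2.INTER_CUBIC)
cv2.imwrite("pics/w4.png",np.hstack([a,b]))
R,p=tool(o); q=(W-p)@R*1000; q[...,2]=W[...,2]*1000
def st(n,k): s=q[k]; print(n,len(s),np.percentile(s,[3,50,97],0).round(1).tolist())
near=(q[...,2]>205)&(abs(q[...,1])<10)
st("far bar",near&(q[...,0]>25)&(q[...,0]<55)); st("far collar",near&(q[...,0]>66)&(q[...,0]<80)); st("near collar",near&(q[...,0]<-64)&(q[...,0]>-80)&(q[...,2]<235))
E
```

```text
far bar 2203 [[25.1, -8.9, 210.8], [26.3, 0.0, 301.3], [48.5, 9.0, 305.6]]
far collar 604 [[66.3, -7.0, 218.2], [70.8, 0.4, 223.8], [73.9, 7.5, 226.0]]
near collar 415 [[-75.6, -8.5, 214.1], [-70.3, -1.7, 223.7], [-64.2, 4.9, 228.3]]
```

View pics/w4.png

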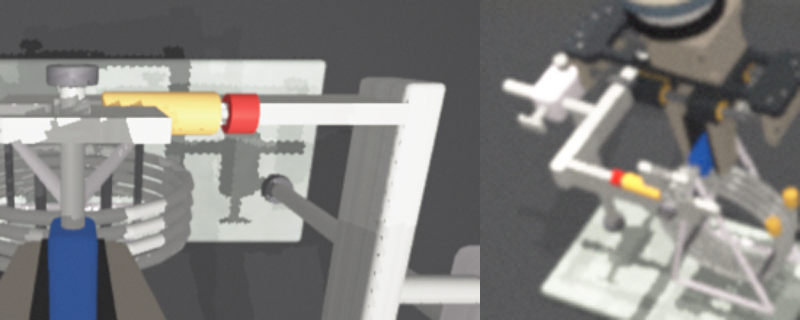

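The far bar sits under the lip (crop: bar (72,130), collar (72,75)). Both collar tops read z 0.2238, so the bar is level and home on the floor. I'll unload and release.

```bash
python3 -m inch '[[0,0,-0.4,0,0,0],[0,0,-0.2,0,0,0],[0,0,0,0,0,0],[0,0,0,0,0,0],[0,0,0,0,0,0]]' - 5
python3 -m inch '[[0,0,0,0,0,0],[0,0,0,0,0,0],[0,0,0,0,0,0],[0,0,0,0,0,0],[0,0,0,0,0,0]]' 44
```

```text
time: 18.45
ee_pos: [0.5386, -0.11, 0.1999]
ee_rot: [-180.0, -0.0, -18.9]
ft_force: [1.7, 0.0, 5.3]
width: 0.016
finger_force: 5.0
time: 18.95
ee_pos: [0.5381, -0.1099, 0.1996]
ee_rot: [180.0, 0.0, -18.9]
ft_force: [0.0, 0.5, 0.1]
width: 0.044
finger_force: 0.0
```

```bash
python3 -m inch '[[0,0,-5,0,0,0],[0,0,-10,0,0,0],[0,0,-15,0,0,0],[0,0,-25,0,0,0],[0,0,-30,0,0,0]]'
python3 -m inch '[[0,0,-30,0,0,0],[0,0,-30,0,0,0],[0,0,-20,0,0,0],[0,0,-10,0,0,0],[0,0,0,0,0,0]]'
python3 - <<'E'
from h import *
from plant import observe,grab_frame
import cv2
f=grab_frame("wrist"); g=grab_frame("scene"); o=observe(); W=cloud(f); R,p=tool(o); q=(W-p)@R*1000; q[...,2]=W[...,2]*1000
a=cv2.resize(cv2.cvtColor(f["color"],cv2.COLOR_RGB2BGR),(480,360)); b=cv2.resize(cv2.cvtColor(g["color"],cv2.COLOR_RGB2BGR)[130:270,80:204],(319,360),interpolation=cv2.INTER_CUBIC)
cv2.imwrite("pics/w5.png",np.hstack([a,b]))
c=f["color"].astype(int); m=(c[...,2]>c[...,0]+60)&(abs(q[...,0])<40)&(abs(q[...,1])<20)&(q[...,2]>200)
print("grip",m.sum(),np.percentile(q[m],[3,50,97],0).round(1).tolist())
E
```

```text
time: 19.45
ee_pos: [0.5379, -0.1099, 0.2858]
ee_rot: [180.0, 0.1, -18.9]
ft_force: [0.5, -0.2, 0.3]
width: 0.0438
finger_force: 0.0
time: 19.95
ee_pos: [0.5388, -0.1101, 0.3765]
ee_rot: [-180.0, -0.2, -18.9]
ft_force: [0.2, -0.6, 0.3]
width: 0.0441
finger_force: 0.0
grip 712 [[-20.2, -7.5, 225.6], [2.1, 0.2, 228.3], [22.5, 7.1, 229.6]]
```

View pics/w5.png

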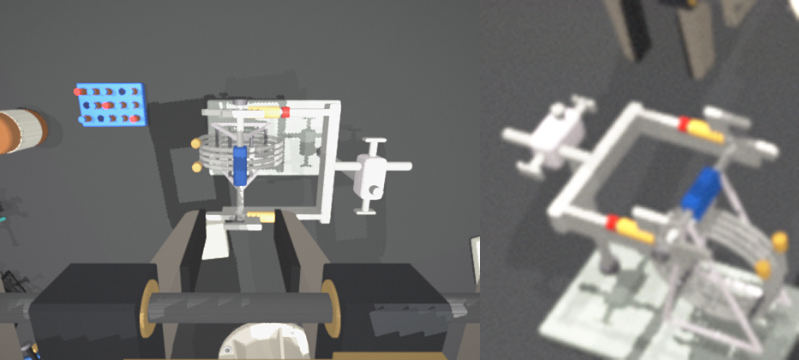

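The column hangs in both throats with the grip at (240,165). The grip top is at z 0.228–0.229, so the bar is at about 0.2178, which is home. The gripper is clear.

```bash
python3 -c "
from plant import workorder
print(workorder.sign_off())"
```

```text
the job is handed in; nothing more can be done
None
```

The steel column hangs released with its bar home in both throats, the gripper clear of the stand, and the job handed in at about 20 s of the 45 s; sign-off returned no verdict.

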